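# Unbolt and open the long bead box

### The arm

A 7-joint arm with a two-finger parallel gripper is mounted at the origin on the work surface. World frame = base frame: x ahead of the robot, y to its left, z up, the work surface at z = 0. Lengths are in m, angles in rad, forces in N, time in s.
With the tool pointing down it reaches from about 0.425 to 0.925 m from the base axis. Payload 6.8 kg.
Tool frame: the origin (TCP) lies at the very end of the fingers, on their centre line; the grasp point (between the pads) lies 19 mm behind it; z points along the fingers, y is the line along which they close (so a half turn about z gives the same grasp; the last joint's range is limited). The gripper opens to 85 mm and grips with 20 to 120 N. Pads are 22 mm wide; open, the fingers measure 114 mm over their backs; the gripper's body (76 mm by 85 mm) begins 54 mm behind the grasp point. The pads swing forward as they close: fully open they stand 13 mm farther back than shut.
Start: joints at [1.029, 0.477, 0.022, 1.555, -0.011, 1.109, -0.083], TCP at [0.284, -0.612, 0.231] pointing down, gripper open.
Joint ranges: [-2.96, 2.96], [-0.34, 2.1], [-1.41, 1.46], [0.24, 2.44], [-1.37, 4.51], [0.17, 1.92], [-2.96, 2.96]. Speed limits (rad/s): [2.39, 2.39, 3.14, 3.14, 3.14, 3.14, 3.14].

### API

Orientations are given as a unit quaternion [w, x, y, z].
In Python, from station import telemetry, viewer, job, search_frame, cut_out gives the robot as it stands. The module is installed in compiled form; this text tells all that it offers.
- The arm moves only by the shell command python3 -m crank 'ROWS' [FORCE]. ROWS is JSON, a list of rows, each an object with "delta_rot": the turn, a rotation vector about the tool's x, y, z in degrees, a list of three; "xyz": the shift along the tool's x, y, z in m, a list of three; "fingers": the gripper command: -1 is fully open, 1 is shut, values between are in proportion. In form: [{"delta_rot": [ax, ay, az], "xyz": [dx, dy, dz], "fingers": fingers}, ...]. A call has 1 to 10 rows; each row is the pose to reach, as a shift and turn from the pose commanded when the call began, along the tool's axes at that moment; what a row does not reach only later rows make up. A row lasts 1/10 s, in which the tool goes at most 50 mm and 8.59 degrees, less where a joint would pass 70% of its speed; a pose out of reach is approached as far as the arm can. A call with a gripper value outside its range is refused whole. The fingers move at their own pace and stop on an object; FORCE is the grip in N (left out, the last holds). Time passes only in rows, so rows that repeat a pose let the fingers close. It gives the time, the measured TCP pose, the force, the opening and the grip force at its end, in the units of the state.
- telemetry.get_obs(): the state, without advancing time (a new reading comes with each control period).
- viewer.read_camera(name): name is "scene" or "top"; returns a dict with "img" (400x640x3 uint8, red, green, blue), "fx", "fy", "cx", "cy" (pixels), "k1" (the pictures are not rectified: a ray, as slopes to the right and down, at radius r is drawn at 1 + k1 r^2 times it, then the intrinsics apply), "origin" and "rotation" of the camera in the world. Camera axes: x right, y up, looking along -z (the intrinsics and any distortion apply to the point x, -y, -z); pixel columns grow to the right and rows downward; lengths in m; the calibration is good to about 2 mm. A picture is of the moment at which its call begins. There is no depth.
- job.hand_in(): hands the job in; it is judged then, once.
Trained networks look in the newest picture that a camera, given by its name, has taken for a name from the list of things; names that differ only in an ending like _2 or _b are one class to them, and where a whole thing is asked for, a point or a joint stands for the part that bears it (a point fixed in the world has none). Each returns a list of dicts, best first, with "score" (0 to 1); they miss things now and then, are a little off and sometimes report something else, mostly with a low value. They report only what shows in the picture. A call takes as long as a camera call.
- search_frame(camera, thing): "pixel" ([column, row] in pixels, amid what is visible of it).
- cut_out(camera, thing): "pixels" (400x640 bool, what is visible of it) and "pixel" ([column, row] in pixels, amid what is visible of it).
The state is a dict: "t": time; "q": joint angles; "joint_vel": joint speeds; "joint_torque": joint torques, N m; "eef_pos": TCP position; "tool_rot": TCP orientation; "contact_force": force on the tool from outside, world axes, zero at the start; "torque": the same for the moment, N m; "gripper_width": opening from 0.0 (shut) to 1.0 (fully open); "grasp_force": force on a finger pad.
Only numpy, scipy, OpenCV 4.12 (cv2) and the standard library are available. Lean on these libraries where they do the work, as an engineer would, in place of code of your own. Each camera call takes 0.05 s, during which the arm holds its last target. There are 200 camera calls.

### The job

Open the longer of the two plywood bead boxes: draw its bolt all the way back out of the lid, then slide the lid fully open along the box and let go, with the bolt left drawn back. Leave the shorter box alone.

Things in the scene. Friction and masses are not known exactly. Their poses are not given: they have to be found in the camera images.
- long_box: Longer plywood bead box, fixed: 180 mm (x) by 250 mm (y), 60 mm tall, origin at the centre of its underside. Its -x strip, 65 mm wide, faces roughly to the robot and carries a chrome bolt. Behind it the -y half is a well of beads under the lid, the +y half a solid deck. The lid (105 x 122 mm, top at height 68 mm) slides along +y over the deck. Bolt straps and keeper reach height 80 mm.
- bolt_knob (a point): Top centre of the upright chrome knob of the long box's bolt, at height 112 mm: 14 mm across, 36 mm tall above the rod. Axes as the box's; moves with the bolt along the box's -x: from x = -45..-49 mm (home) to -80 mm (fully back), y = -62.5 mm. About 2 N, no spring, stays where left. The rod clears the lid's keeper at x = -67 mm; until then the lid is held (3 mm play).
- lid_grip (a point): Top centre of the upright wooden grip bar on the long box's lid, at height 98 mm: 56 mm long (box x), 14 mm thick (box y), 30 mm tall above the lid. Axes as the box's; moves with the lid along the box's +y, in the box's frame from y = -62.5 mm (shut) to +57.5 mm (fully open), x = 42 mm. About 3 N, stays where left.
- short_box: The other bead box, to be left alone: same make, with a like bolt and lid just as tall, but only 160 mm long (y), 180 mm in x, fixed. Origin at the centre of its underside.

How it is judged:
By the outcome, as a careful person would: the job done as asked, in the order asked, and still so for the second after the job is handed in, with the robot touching nothing.
It also fails if it takes over 40 s, if anything falls off the work surface, if the arm or the gripper's body presses on something with over 40 N, if the wrist force passes 120 N, or if a joint passes its speed limit or range.

## Working session

There is one attempt and no reset: what is moved stays moved. The work goes in short steps, Python scripts to look and compute and a shell command to move; the robot and the scene stay as the last step left them, time stands still between calls to the robot, and variables do not carry over. Pictures are saved under pics/ and viewed, at most 10 in all, crops included, and the job is handed in when it is done.

```bash
mkdir -p pics; cat > h.py <<'E'
import numpy as np, cv2
from station import telemetry, viewer, job, search_frame, cut_out
def K(c): return np.array([[c["fx"],0,c["cx"]],[0,c["fy"],c["cy"]],[0,0,1.]]), np.array([c["k1"],0,0,0.])
def at(c,px,z):
    k,d=K(c); p=cv2.undistortPoints(np.array([[px]],float),k,d)[0,0]
    r=np.array(c["rotation"]).reshape(3,3)@np.array([p[0],-p[1],-1]); o=np.array(c["origin"])
    return o+r*(z-o[2])/r[2]
def proj(c,P):
    k,d=K(c); R=np.array(c["rotation"]).reshape(3,3)
    q=(np.atleast_2d(P)-np.array(c["origin"]))@R; q=q*[1,-1,-1]
    return cv2.projectPoints(q,np.zeros(3),np.zeros(3),k,d)[0][:,0]
Z=dict(bolt_knob=.112,lid_grip=.098,long_box=.06,short_box=.06)
E
python3 - <<'E'
from h import *
for n in("top","scene"):
    c=viewer.read_camera(n); cv2.imwrite(f"pics/{n}0.png",c["img"][...,::-1])
    print(n,np.round(c["origin"],3),c["fx"],c["k1"])
    for t in Z:
        for r in search_frame(n,t)[:4]: print(t,round(r["score"],2),np.round(r["pixel"],1),np.round(at(c,r["pixel"],Z[t]),4))
o=telemetry.get_obs();print(o["eef_pos"],o["tool_rot"],o["gripper_width"],o["t"])
E
```

```text
top [ 0.367 -0.041  1.293] 510.09117049873737 0.015590576610284054Traceback (most recent call last):
  File "<stdin>", line 6, in <module>
  File "h.py", line 6, in at
    r=np.array(c["rotation"]).reshape(3,3)@np.array([p[0],-p[1],-1]); o=np.array(c["origin"])
      ~~~~~~~~~~~~~~~~~~~~~~~~~~~~~~~^^^^^
ValueError: cannot reshape array of size 4 into shape (3,3)
```

View pics/top0.png

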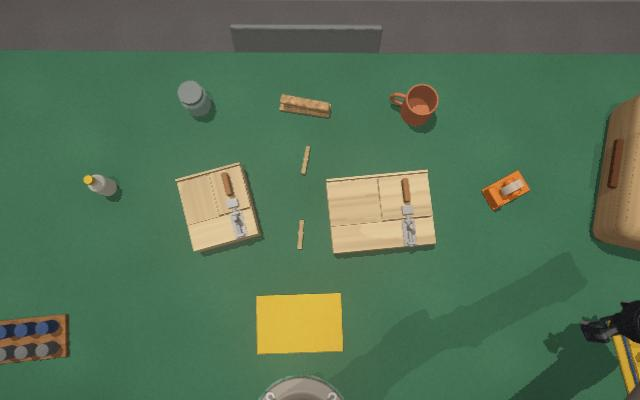

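The top view shows the long box around pixel (380,212) with its knob near (409,235) and its grip at (406,190). The short box is at (217,207). Camera rotation is a quaternion, so I'll fix the helper.

```bash
sed -i 's/np.array(c\["rotation"\]).reshape(3,3)/Rot.from_quat(c["rotation"],scalar_first=True).as_matrix()/; 1a from scipy.spatial.transform import Rotation as Rot' h.py
python3 - <<'E'
from h import *
for n in("top","scene"):
    c=viewer.read_camera(n); cv2.imwrite(f"pics/{n}0.png",c["img"][...,::-1])
    print(n,np.round(c["origin"],3),c["fx"],c["k1"])
    for t in Z:
        for r in search_frame(n,t)[:4]: print(t,round(r["score"],2),np.round(r["pixel"],1),np.round(at(c,r["pixel"],Z[t]),4))
    m=cut_out(n,"long_box")
    if n=="top" and m:
        ys,xs=np.nonzero(m[0]["pixels"]); r=cv2.minAreaRect(np.c_[xs,ys].astype(np.float32)); b=cv2.boxPoints(r)
        print("rect",r); print(np.array([at(c,p,.06) for p in b]).round(4))
        im=cv2.resize(c["img"][150:275,300:460,::-1],None,fx=4.5,fy=4.5,interpolation=cv2.INTER_CUBIC); cv2.imwrite("pics/crop0.png",im)
o=telemetry.get_obs();print(o["eef_pos"],o["tool_rot"],o["gripper_width"],o["t"])
E
```

```text
top [ 0.367 -0.041  1.293] 510.09117049873737 0.015590576610284054
lid_grip 0.83 [405.6 196.7] [ 0.5459 -0.246   0.098 ]
lid_grip 0.71 [215.1 204.8] [0.5246 0.2042 0.098 ]
long_box 0.96 [379.  210.5] [ 0.5173 -0.187   0.06  ]
short_box 0.62 [215.4 204.1] [0.5313 0.2114 0.06  ]
short_box 0.29 [405.6 194.6] [ 0.5568 -0.2526  0.06  ]
rect ((380.5779113769531, 211.3565673828125), (75.59734344482422, 104.11609649658203), 84.80557250976562)
[[ 0.5961 -0.056   0.06  ]
 [ 0.6209 -0.3116  0.06  ]
 [ 0.4359 -0.323   0.06  ]
 [ 0.4122 -0.0729  0.06  ]]
scene [1.052 0.389 0.933] 453.6331600061743 -0.10316940266484532
lid_grip 0.74 [257.3 164.3] [ 0.57   -0.2309  0.098 ]
long_box 0.83 [284.8 177.2] [ 0.5359 -0.1728  0.06  ]
short_box 0.67 [412.3 263.1] [0.5444 0.2155 0.06  ]
[ 0.28373878 -0.61248755  0.23134488] [2.60245928e-05 9.76567665e-01 2.15210584e-01 1.69931820e-05] 1.0008736254379944 0.75
```

View pics/scene0.png

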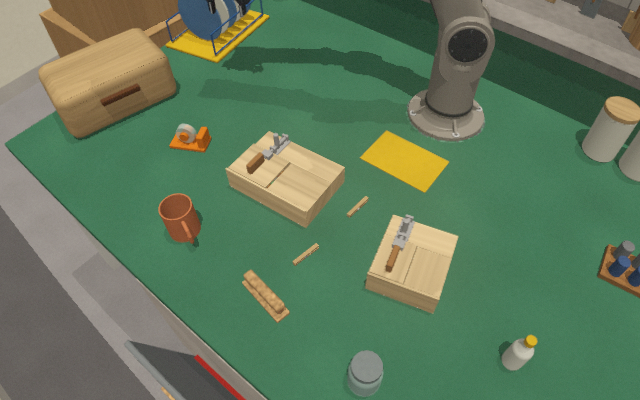

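View pics/crop0.png

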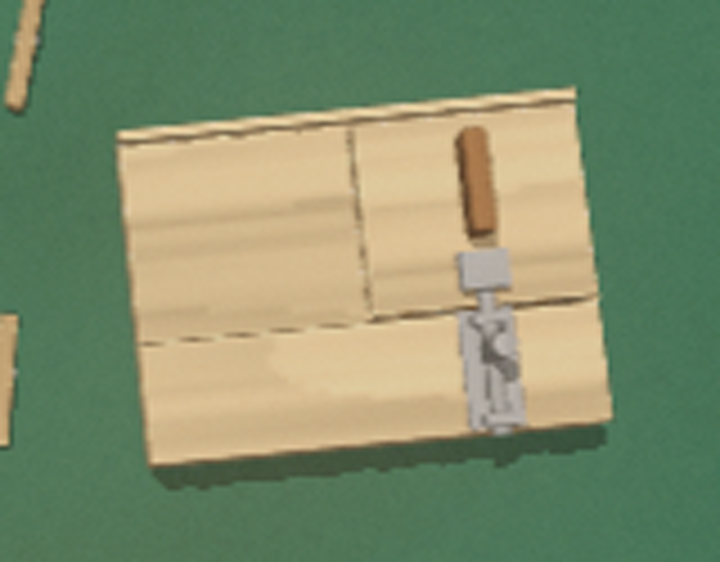

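The crop shows box corners (crop px) at front (150,465) and (611,418), back (575,90) and (118,132). The grip bar runs from (472,130) to (482,235), and the knob top is near (497,345). Next I'll fit the box pose and overlay it on the picture.

```bash
cat >> h.py <<'E'
def pose(v,P): 
    c,s=np.cos(v[2]),np.sin(v[2]); P=np.atleast_2d(P); return np.c_[v[0]+c*P[:,0]-s*P[:,1], v[1]+s*P[:,0]+c*P[:,1], P[:,2]]
E
python3 - <<'E'
from h import *
from scipy.optimize import least_squares
c=viewer.read_camera("top"); s=viewer.read_camera("scene")
px=(np.array([[150,465],[611,418],[575,90],[118,132]])+.5)/4.5-.5+[300,150]
P=np.array([[-.09,.125,.06],[-.09,-.125,.06],[.09,-.125,.06],[.09,.125,.06]])
f=lambda v:(proj(c,pose(v,P))-px).ravel()
r=least_squares(f,[.51,-.19,0.1]); v=r.x
print("pose",v.round(4),np.degrees(v[2]).round(2),r.fun.round(2))
kn=pose(v,[-.047,-.0625,.112])[0]; g=pose(v,[.042,-.0625,.098])[0]; print(kn,g)
def draw(cam,x0,y0,w,h,name):
    k=4.5; im=cv2.resize(cam["img"][y0:y0+h,x0:x0+w,::-1],None,fx=k,fy=k,interpolation=cv2.INTER_CUBIC)
    q=lambda Q:((proj(cam,pose(v,Q))-[x0,y0]+.5)*k).astype(np.int32)
    cv2.polylines(im,[q(P)],True,(0,0,255),1)
    gr=np.array([[.014,-.0555,.098],[.07,-.0555,.098],[.07,-.0695,.098],[.014,-.0695,.098]]);cv2.polylines(im,[q(gr)],True,(255,0,0),1)
    for x in(-.045,-.049):cv2.circle(im,tuple(map(int,q([x,-.0625,.112])[0])),3,(0,255,0),-1)
    cv2.imwrite(name,im)
a=np.zeros((562,1),np.uint8)
draw(c,330,160,125,100,"pics/a.png"); draw(s,220,120,135,110,"pics/b.png")
h=[cv2.resize(cv2.imread(x),(400,330)) if 0 else cv2.imread(x) for x in("pics/a.png","pics/b.png")]
h=[cv2.resize(x,(int(x.shape[1]*440/x.shape[0]*.72),int(440*.72))) for x in h]; cv2.imwrite("pics/ab1.png",np.hstack(h))
o=telemetry.get_obs();T=Rot.from_quat(o["tool_rot"],scalar_first=True).as_matrix();print(T.round(3))
E
```

```text
pose [ 0.5171 -0.1904  0.0972] 5.57 [-0.04 -0.55  0.63  0.22 -0.6   0.23 -0.    0.11]
[ 0.47638478 -0.25718736  0.112     ] [ 0.56496482 -0.24855156  0.098     ]
[[ 0.907  0.42   0.   ]
 [ 0.42  -0.907 -0.   ]
 [ 0.     0.    -1.   ]]
```

View pics/ab1.png

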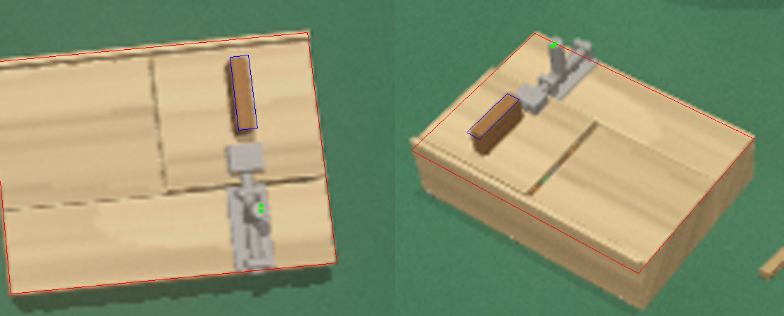

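Fit pose is (0.517, -0.190), yaw 5.6°. The overlay in both views shows the grip and knob about 1.5 mm further toward +y, so I'll use knob (0.476, -0.2555) and grip (0.565, -0.2465). Moving above the knob now.

```bash
python3 -m crank '[{"delta_rot":[0,0,5],"xyz":[0.04,-0.03,0.01],"fingers":0},{"delta_rot":[0,0,10],"xyz":[0.08,-0.06,0.02],"fingers":0},{"delta_rot":[0,0,15],"xyz":[0.12,-0.09,0.03],"fingers":0},{"delta_rot":[0,0,19.3],"xyz":[0.16,-0.12,0.04],"fingers":0},{"delta_rot":[0,0,19.3],"xyz":[0.2,-0.15,0.04],"fingers":0},{"delta_rot":[0,0,19.3],"xyz":[0.24,-0.18,0.04],"fingers":0},{"delta_rot":[0,0,19.3],"xyz":[0.28,-0.21,0.04],"fingers":0},{"delta_rot":[0,0,19.3],"xyz":[0.324,-0.243,0.04],"fingers":0},{"delta_rot":[0,0,19.3],"xyz":[0.324,-0.243,0.04],"fingers":0},{"delta_rot":[0,0,19.3],"xyz":[0.324,-0.243,0.04],"fingers":0}]' 25
python3 - <<'E'
from h import *
o=telemetry.get_obs();T=Rot.from_quat(o["tool_rot"],scalar_first=True).as_matrix();print(T.round(4),o["eef_pos"],o["q"])
print("to knob, tool axes",T.T@(np.array([.476,-.2555,.085])-o["eef_pos"]))
E
```

```text
t: 1.85
eef_pos: [0.4769, -0.2536, 0.1915]
tool_rot: [-0.0, 0.999, 0.051, 0.0]
contact_force: [0.4, -0.2, -0.5]
gripper_width: 0.496
grasp_force: 0.0
[[ 9.948e-01  1.016e-01  7.000e-04]
 [ 1.016e-01 -9.948e-01  4.000e-04]
 [ 8.000e-04 -3.000e-04 -1.000e+00]] [ 0.47689075 -0.2536095   0.19150282] [ 0.42244906  0.30211695 -0.05895273  1.91743204  0.02119885  0.92211402
 -1.11568274]
to knob, tool axes [-0.00115938  0.00182547  0.10650137]
```

```bash
python3 -m crank '[{"delta_rot":[0,0,0],"xyz":[-0.001,0.002,0.03],"fingers":0},{"delta_rot":[0,0,0],"xyz":[-0.001,0.002,0.06],"fingers":0},{"delta_rot":[0,0,0],"xyz":[-0.001,0.002,0.085],"fingers":0},{"delta_rot":[0,0,0],"xyz":[-0.001,0.002,0.105],"fingers":0},{"delta_rot":[0,0,0],"xyz":[-0.001,0.002,0.105],"fingers":0.5},{"delta_rot":[0,0,0],"xyz":[-0.001,0.002,0.105],"fingers":1},{"delta_rot":[0,0,0],"xyz":[-0.001,0.002,0.105],"fingers":1},{"delta_rot":[0,0,0],"xyz":[-0.001,0.002,0.105],"fingers":1},{"delta_rot":[0,0,0],"xyz":[-0.001,0.002,0.105],"fingers":1},{"delta_rot":[0,0,0],"xyz":[-0.001,0.002,0.105],"fingers":1}]' 25
```

```text
t: 2.85
eef_pos: [0.4738, -0.2573, 0.0863]
tool_rot: [-0.001, 0.999, 0.048, -0.001]
contact_force: [-2.2, 4.0, -5.3]
gripper_width: 0.153
grasp_force: 25.5
```

Opening is about 13 mm with a 25 N grip, so the knob is held. Drawing the bolt back.

```bash
python3 -m crank '[{"delta_rot":[0,0,0],"xyz":[-0.006,0,0],"fingers":1},{"delta_rot":[0,0,0],"xyz":[-0.012,0,0],"fingers":1},{"delta_rot":[0,0,0],"xyz":[-0.018,0,0],"fingers":1},{"delta_rot":[0,0,0],"xyz":[-0.024,0,0],"fingers":1},{"delta_rot":[0,0,0],"xyz":[-0.03,0,0],"fingers":1},{"delta_rot":[0,0,0],"xyz":[-0.034,0,0],"fingers":1},{"delta_rot":[0,0,0],"xyz":[-0.037,0,0],"fingers":1},{"delta_rot":[0,0,0],"xyz":[-0.037,0,0],"fingers":1},{"delta_rot":[0,0,0],"xyz":[-0.037,0,0],"fingers":1}]'
```

```text
t: 3.75
eef_pos: [0.4405, -0.2607, 0.0865]
tool_rot: [0.0, 0.999, 0.049, 0.003]
contact_force: [8.6, 6.0, -16.7]
gripper_width: 0.151
grasp_force: 24.9
```

The tool moved 33 mm and force built up against the stop, so the bolt is fully back. Releasing and rising straight up.

```bash
python3 -m crank '[{"delta_rot":[0,0,0],"xyz":[0.001,0,0],"fingers":0},{"delta_rot":[0,0,0],"xyz":[0.001,0,0],"fingers":0},{"delta_rot":[0,0,0],"xyz":[0.001,0,0],"fingers":0},{"delta_rot":[0,0,0],"xyz":[0.001,0,0],"fingers":0},{"delta_rot":[0,0,0],"xyz":[0.001,0,-0.03],"fingers":0},{"delta_rot":[0,0,0],"xyz":[0.001,0,-0.06],"fingers":0},{"delta_rot":[0,0,0],"xyz":[0.001,0,-0.08],"fingers":0},{"delta_rot":[0,0,0],"xyz":[0.001,0,-0.08],"fingers":0},{"delta_rot":[0,0,0],"xyz":[0.001,0,-0.08],"fingers":0}]'
python3 - <<'E'
from h import *
o=telemetry.get_obs();T=Rot.from_quat(o["tool_rot"],scalar_first=True).as_matrix();print(o["eef_pos"],o["gripper_width"])
print("to grip",T.T@(np.array([.565,-.2465,.075])-o["eef_pos"]))
c=viewer.read_camera("scene");cv2.imwrite("pics/s2.png",cv2.resize(c["img"][70:220,190:370,::-1],None,fx=4,fy=4,interpolation=cv2.INTER_CUBIC))
E
```

```text
t: 4.65
eef_pos: [0.4389, -0.2617, 0.1666]
tool_rot: [0.0, 0.999, 0.048, 0.0]
contact_force: [-0.3, 0.1, -0.4]
gripper_width: 0.504
grasp_force: 0.0
[ 0.43894551 -0.26172762  0.16660861] 0.5041600999572902
to grip [ 0.12685308 -0.00308333  0.0917199 ]
```

View pics/s2.png

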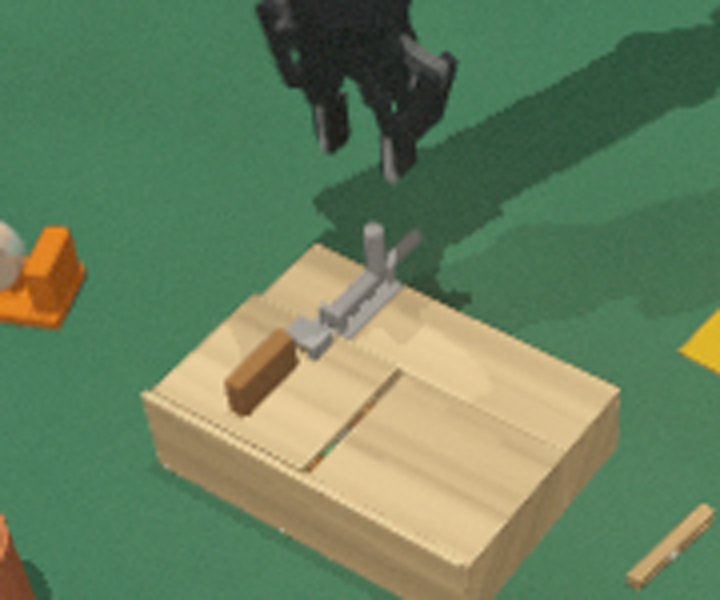

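The picture shows the knob fully back at (375,240) and the rod out of the keeper at (310,335). The lid is shut, with its grip at (262,370). Going to the grip.

```bash
python3 -m crank '[{"delta_rot":[0,0,0],"xyz":[0.04,-0.001,0],"fingers":0},{"delta_rot":[0,0,0],"xyz":[0.08,-0.002,0],"fingers":0},{"delta_rot":[0,0,0],"xyz":[0.11,-0.003,0],"fingers":0},{"delta_rot":[0,0,0],"xyz":[0.127,-0.003,0.01],"fingers":0},{"delta_rot":[0,0,0],"xyz":[0.127,-0.003,0.03],"fingers":0},{"delta_rot":[0,0,0],"xyz":[0.127,-0.003,0.06],"fingers":0},{"delta_rot":[0,0,0],"xyz":[0.127,-0.003,0.08],"fingers":0},{"delta_rot":[0,0,0],"xyz":[0.127,-0.003,0.091],"fingers":0},{"delta_rot":[0,0,0],"xyz":[0.127,-0.003,0.091],"fingers":0},{"delta_rot":[0,0,0],"xyz":[0.127,-0.003,0.091],"fingers":0}]'
python3 -m crank '[{"delta_rot":[0,0,0],"xyz":[0,0,0],"fingers":0.5},{"delta_rot":[0,0,0],"xyz":[0,0,0],"fingers":1},{"delta_rot":[0,0,0],"xyz":[0,0,0],"fingers":1},{"delta_rot":[0,0,0],"xyz":[0,0,0],"fingers":1},{"delta_rot":[0,0,0],"xyz":[0,0,0],"fingers":1},{"delta_rot":[0,0,0],"xyz":[0,0,0],"fingers":1}]' 25
```

```text
t: 5.7
eef_pos: [0.5652, -0.2463, 0.0755]
tool_rot: [0.0, 0.999, 0.048, -0.0]
contact_force: [-0.0, 0.1, 1.3]
gripper_width: 0.501
grasp_force: 0.0
t: 6.3
eef_pos: [0.5658, -0.2466, 0.0765]
tool_rot: [0.0, 0.999, 0.048, 0.001]
contact_force: [-0.8, 0.7, 6.0]
gripper_width: 0.159
grasp_force: 28.5
```

```bash
python3 -m crank '[{"delta_rot":[0,0,0],"xyz":[0,-0.008,0],"fingers":1},{"delta_rot":[0,0,0],"xyz":[0,-0.02,0],"fingers":1},{"delta_rot":[0,0,0],"xyz":[0,-0.034,0],"fingers":1},{"delta_rot":[0,0,0],"xyz":[0,-0.05,0],"fingers":1},{"delta_rot":[0,0,0],"xyz":[0,-0.066,0],"fingers":1},{"delta_rot":[0,0,0],"xyz":[0,-0.082,0],"fingers":1},{"delta_rot":[0,0,0],"xyz":[0,-0.098,0],"fingers":1},{"delta_rot":[0,0,0],"xyz":[0,-0.11,0],"fingers":1},{"delta_rot":[0,0,0],"xyz":[0,-0.119,0],"fingers":1},{"delta_rot":[0,0,0],"xyz":[0,-0.123,0],"fingers":1}]'
python3 -m crank '[{"delta_rot":[0,0,0],"xyz":[0,0,0],"fingers":1},{"delta_rot":[0,0,0],"xyz":[0,0,0],"fingers":1},{"delta_rot":[0,0,0],"xyz":[0,0,0],"fingers":1}]'
```

```text
t: 7.3
eef_pos: [0.5539, -0.1281, 0.0766]
tool_rot: [0.003, 0.999, 0.048, 0.001]
contact_force: [2.0, -19.7, 3.1]
gripper_width: 0.158
grasp_force: 28.6
t: 7.6
eef_pos: [0.5538, -0.1282, 0.0765]
tool_rot: [0.003, 0.999, 0.047, 0.001]
contact_force: [0.3, -11.1, 6.0]
gripper_width: 0.156
grasp_force: 29.0
```

The lid moved 119 mm and force built up at the end stop. Opening the gripper and rising.

```bash
python3 -m crank '[{"delta_rot":[0,0,0],"xyz":[0,0.001,0],"fingers":0},{"delta_rot":[0,0,0],"xyz":[0,0.001,0],"fingers":0},{"delta_rot":[0,0,0],"xyz":[0,0.001,0],"fingers":0},{"delta_rot":[0,0,0],"xyz":[0,0.001,0],"fingers":0},{"delta_rot":[0,0,0],"xyz":[0,0.001,-0.03],"fingers":0},{"delta_rot":[0,0,0],"xyz":[0,0.001,-0.07],"fingers":0},{"delta_rot":[0,0,0],"xyz":[0,0.001,-0.11],"fingers":0},{"delta_rot":[0,0,0],"xyz":[0,0.001,-0.14],"fingers":0},{"delta_rot":[0,0,0],"xyz":[0,0.001,-0.14],"fingers":0},{"delta_rot":[0,0,0],"xyz":[0,0.001,-0.14],"fingers":0}]'
python3 - <<'E'
from h import *
c=viewer.read_camera("scene")
v=[.5165,-.1885,.0972]
print("grip open expected px",proj(c,pose(v,[.042,.0575,.098])),"knob",proj(c,pose(v,[-.08,-.0625,.112])))
print([(r["score"],r["pixel"]) for r in search_frame("scene","lid_grip")[:2]])
cv2.imwrite("pics/s3.png",cv2.resize(c["img"][70:220,190:370,::-1],None,fx=4,fy=4,interpolation=cv2.INTER_CUBIC))
E
```

```text
t: 8.6
eef_pos: [0.5534, -0.1243, 0.2157]
tool_rot: [0.0, 0.999, 0.049, 0.001]
contact_force: [1.1, -0.5, 0.0]
gripper_width: 0.5
grasp_force: 0.0
grip open expected px [[292.81132056 179.98496111]] knob [[283.094785   128.00768917]]
[(0.7, [296.2, 185.1])]
```

View pics/s3.png

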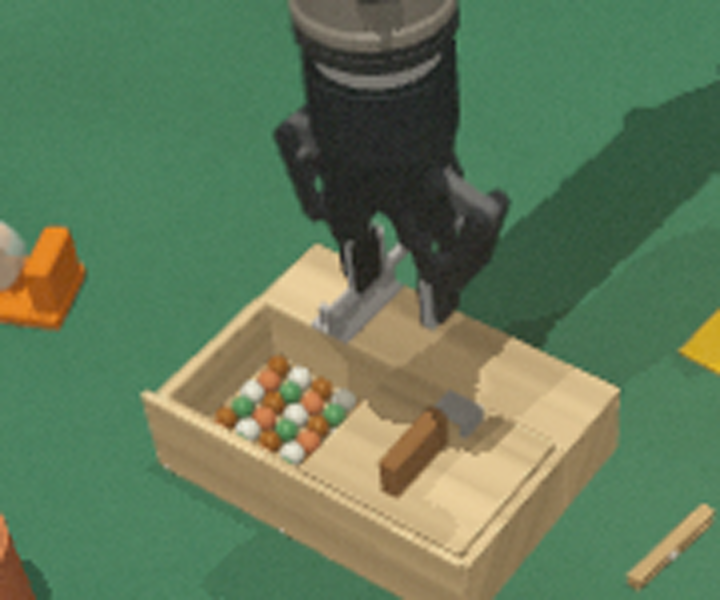

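The lid is fully open: its grip top is at crop (412,440), matching the expected (411,440), and the beads are exposed. The bolt hasn't been touched since it was drawn back, and the gripper is clear.

```bash
python3 -c "
from station import job; print(job.hand_in())"
```

```text
the job is handed in; nothing more can be done
None
```

The long box's bolt is drawn fully back and its lid is slid fully open and released. The short box was left alone, and the job was handed in at about 8.7 s; the hand-in returned no verdict.

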